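# Snap the grooming comb into its spring-clip holder and tug-test it

## Robot

A 6-joint arm with a two-finger parallel gripper is mounted at the origin on the work surface. World frame = base frame: x ahead of the robot, y to its left, z up, the work surface at z = 0. Lengths are in m, angles in rad, forces in N, time in s.
With the tool pointing down it reaches from about 0.3 to 0.825 m from the base axis. Payload 5.4 kg.
Tool frame: the origin (TCP) lies at the very end of the fingers, on their centre line; the grasp point (between the pads) lies 19 mm behind it; z points along the fingers, y is the line along which they close (so a half turn about z gives the same grasp; the last joint's range is limited). The gripper opens to 92 mm and grips with 3 to 60 N. Pads are 20 mm wide; open, the fingers measure 128 mm over their backs; the gripper's body (75 mm by 189 mm) begins 69 mm behind the grasp point.
Start: joints at [1.047, 0.158, 1.597, -0, 1.386, -0.21], TCP at [0.177, 0.547, 0.215] pointing down, gripper open.
Joint ranges: [-2.91, 2.91], [-0.94, 2.29], [0.18, 2.7], [-1.29, 4.43], [0.17, 2.64], [-3, 3]. Speed limits (rad/s): [2.57, 2.57, 3.14, 3.14, 3.14, 3.14].

## Interface

Orientations are given as a rotation vector (axis times angle).
In Python, from workcell import bot gives the robot as it stands. Calls block until the motion is done:
- bot.goto(position, orientation): joint-space move of the TCP to a pose.
- bot.line_to(position, rot=None, max_speed=0.15): straight line of the TCP; rot=None keeps the orientation; max_speed is the mean speed in m/s.
- bot.set_joints(angles): joint-space move.
- bot.set_gripper(opening, newtons=None): opening from 0.0 (shut) to 1.0 (fully open); newtons is the grip in N (None keeps the last); returns when the fingers have stopped.
- bot.hold(seconds).
- bot.inverse_kinematics(position, orientation): joint angles nearest the present ones, or None.
- bot.read_camera(name): name is "side" or "top"; returns a dict with "pixels" (480x640x3 uint8, blue, green, red), "fx", "fy", "cx", "cy" (pixels), "R" (3x3) and "t" (3): a world point X has camera coordinates R X + t. Camera axes: x right, y down, z forward; pixel columns grow to the right and rows downward; lengths in m; the calibration is good to about 2 mm. A picture is of the moment at which its call begins. There is no depth.
A pose or a line that the arm cannot do raises bot.MotionError and nothing moves.
- bot.job_done(): hands the job in; it is judged then, once.
Readings, each from a call of its own:
- bot.current_clock(): time.
- bot.current_joints(): joint angles.
- bot.current_joint_vel(): joint speeds.
- bot.current_effort(): joint torques, N m.
- bot.current_ee_pos(): TCP position.
- bot.current_tool_rot(): TCP orientation.
- bot.current_contact_force(): force on the tool from outside, world axes, zero at the start.
- bot.current_ft_torque(): the same for the moment, N m.
- bot.current_opening(): opening from 0.0 (shut) to 1.0 (fully open).
- bot.current_grip_force(): force on a finger pad.
Only numpy, scipy, OpenCV 4.12 (cv2) and the standard library are available. Lean on these libraries where they do the work, as an engineer would, in place of code of your own. Each camera call takes 0.05 s, during which the arm holds its last target. There are 200 camera calls.

## Task

Pick up the blue grooming comb by its upright grip and press it, flat and centred, down between the two spring clips of the white sprung cradle until both ends snap under the clip noses and it sits fully home; stop pressing as soon as it snaps, and never squash the cradle down to its stop. Then, without letting go, tug the comb gently straight upward so that the cradle visibly rises about 6 mm above its rest height, to check that the clips hold, ease it back down and let go. Leave the bowl, jar, chew bone and carrier latch where they are.

Things in the scene. Friction and masses are not known exactly. Their poses are not given: they have to be found in the camera images.
- comb_grip (a point): Centre of the upright grip of the loose blue plastic comb (about 70 g): a block 16 mm (comb x) by 34 mm (y) by 42 mm tall on the middle of the spine. This point is 21 mm below the grip's top, 37 mm above the comb's underside. z is up, y along the spine, teeth to +x (22 mm out, at the spine's foot). The comb starts lying flat, grip up. Either way round fits the holder.
- comb_end (a point): Edge of the comb's pointed +y end (the -y end is alike), 76 mm from the comb's middle, 8 mm above its underside. The spine is 22 mm wide, 16 mm thick and 152 mm long over its ends; chamfers below and above this edge run 30 degrees from vertical and 4.6 mm deep.
- cradle_seat (a point): Centre of the top of the white cradle floor (18 mm in x, 120 mm in y), 85 mm above the bench at rest; the cradle rides on a soft vertical spring. Comb home: its underside lies on this floor, comb_grip is 37 mm above this point, comb y along this y (either way round).
- nose (a point): Centre of the round nose (4 mm radius, points inward, 18 mm wide) of the yellow spring clip at the cradle's +y end, 14.3 mm above the floor; the -y clip mirrors it. The noses are 144 mm apart at rest and spread to 152 mm for the comb to pass. Each is sprung sideways, about 1 N per mm, preloaded 2 mm.
- holder: Grey foot, fixed to the bench, that carries the sprung cradle: plate 85 mm (x) by 200 mm (y) by 10 mm, with a housing 44 by 90 mm up to 36 mm high; origin at the centre of its underside, straight below cradle_seat, same axes.
- cradle (a joint): Cradle height in m: 0 at rest, negative pressed down, positive pulled up; 0.8 N per mm; stops at -0.024 (squashed beyond -0.022) and +0.012. Pushing the comb through the clips takes 8 to 14 N, varying with friction, so the cradle sinks 10 to 17 mm first: lowering to rest height is not enough; press until the force drops, then stop (below -0.015 with the comb home is too hard). Pull-out: as much.
- clip_left (a joint): Outward swing of the clip at the cradle's +y end, rad: 0 at rest, about 0.12 when the comb's edge passes, about 0.03 with the comb home.
- clip_right (a joint): The same for the clip at the cradle's -y end.
- bowl: Steel food bowl, 124 mm across, 45 mm high; origin at the centre of its underside. Leave alone.
- jar: Empty open glass treat jar, 72 mm across, 95 mm high; origin at the centre of its underside. Leave alone.
- bone: Orange hard silicone chew bone, 106 mm long (y), 26 mm high; origin at the centre of its underside. Leave alone.
- latch: Grey pet-carrier latch with a red slide, 45 mm by 85 mm by 22 mm high; origin at the centre of its underside. Leave alone.
There are look-alikes about, which are no part of the job. Several things look just like the part that bears comb_grip: the one meant starts farthest to the robot's right.

How it is judged:
On the way, in this order (a step that is already met when the one before it is completed fails the run):
1. the comb is snapped in, fully home in the cradle (x of comb_grip in the frame of cradle_seat between -0.006 and 0.006 m and y of comb_grip in the frame of cradle_seat between -0.004 and 0.004 m and z of comb_grip in the frame of cradle_seat between 0.034 and 0.0395 m and angle between the y axis of comb_grip and the y axis of cradle_seat, either way round below 0.08 rad and angle between the z axis of comb_grip and the z axis of cradle_seat, either way round below 0.08 rad and value of joint cradle below 0.001 m), for 0.1 s.
2. the comb is tugged upward: the cradle rises at least 3 mm with the comb still home (x of comb_grip in the frame of cradle_seat between -0.006 and 0.006 m and y of comb_grip in the frame of cradle_seat between -0.004 and 0.004 m and z of comb_grip in the frame of cradle_seat between 0.034 and 0.0395 m and angle between the y axis of comb_grip and the y axis of cradle_seat, either way round below 0.08 rad and angle between the z axis of comb_grip and the z axis of cradle_seat, either way round below 0.08 rad and value of joint cradle above 0.003 m), for 0.1 s.
At the end, for the whole second after the job is handed in: The comb rests fully home between the clips: its grip centre 34 to 39.5 mm above the cradle floor (37 nominal), within 6 mm across and 4 mm along of the middle, square and flat within 0.08 rad; the cradle is back within -3 to +2 mm of its rest height; the comb is still and released (x of comb_grip in the frame of cradle_seat between -0.006 and 0.006 m and y of comb_grip in the frame of cradle_seat between -0.004 and 0.004 m and z of comb_grip in the frame of cradle_seat between 0.034 and 0.0395 m and angle between the y axis of comb_grip and the y axis of cradle_seat, either way round below 0.08 rad and angle between the z axis of comb_grip and the z axis of cradle_seat, either way round below 0.08 rad and value of joint cradle between -0.003 and 0.002 m and linear speed of comb below 0.02 m/s and contact force between the fingers and comb below 0.1 N); the robot touches nothing.
It fails at once if the cradle is squashed down beyond 22 mm, to its stop (value of joint cradle below -0.022 m).
It fails at once if pressing goes on after the snap: the cradle is down beyond 15 mm with the comb home (z of comb_grip in the frame of cradle_seat between 0.034 and 0.0385 m and value of joint cradle below -0.015 m).
It fails at once if the bowl, jar, chew bone or carrier latch is moved more than 20 mm (distance of any of bowl, jar, bone, latch from where it was at the start of the episode above 0.02 m).
It also fails if it takes over 67 s, if anything falls off the work surface, if the arm or the gripper's body presses on something with over 40 N, if the wrist force passes 120 N, or if a joint passes its speed limit or range.

## Working session

There is one attempt and no reset: what is moved stays moved. The work goes in short steps, each a Python script; the robot and the scene stay as the last script left them, time stands still between calls to the robot, and variables do not carry over. Pictures are saved under pics/ and viewed, at most 10 in all, crops included, and the job is handed in when it is done.

```bash
mkdir -p pics; ls; python3 - <<'E'
from workcell import bot
import cv2,numpy as np,pickle
d={}
for n in("top","side"):
    c=bot.read_camera(n); d[n]=c; cv2.imwrite(f"pics/{n}0.png",c["pixels"])
    R=np.array(c["R"]);print(n,c["fx"],c["cx"],c["cy"],(-R.T@np.array(c["t"])).round(3),R.round(3).tolist())
pickle.dump(d,open("cam0.pkl","wb"))
print(bot.current_clock(),bot.current_tool_rot())
E
```

```text
pics
top 549.2306135082673 316.09772827476075 254.19161750134404 [0.372 0.026 1.105] [[-0.005, -1.0, 0.02], [-0.987, 0.002, -0.16], [0.159, -0.021, -0.987]]
side 590.4347533855645 312.0061369933993 239.38684708410827 [-0.028 -0.541  1.028] [[0.695, -0.719, -0.014], [-0.553, -0.521, -0.65], [0.46, 0.459, -0.76]]
0.1 [-4.90780230e-01 -3.10243824e+00  2.44962370e-03]
```

View pics/top0.png

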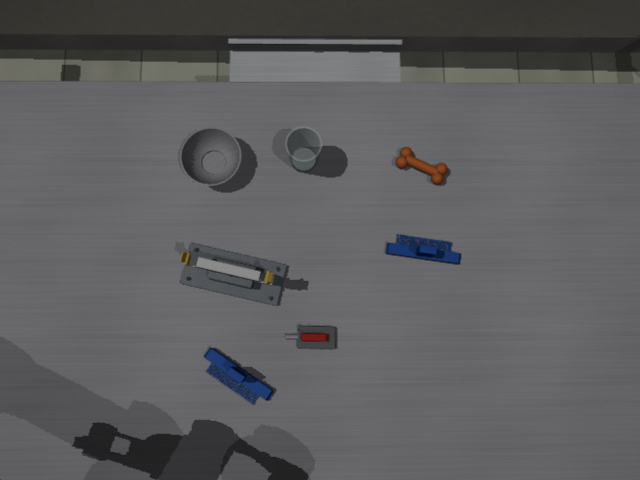

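View pics/side0.png

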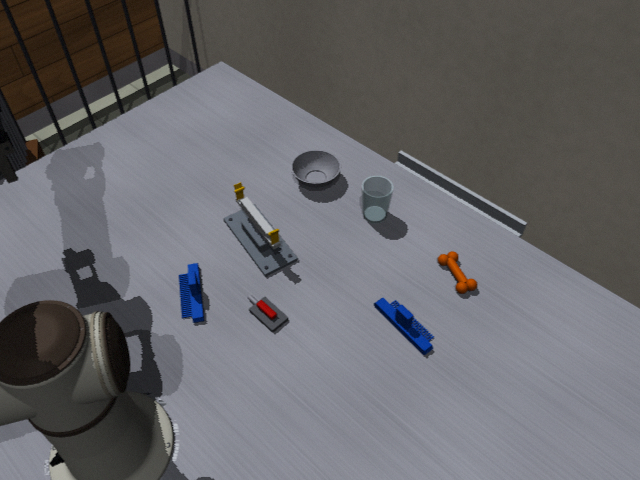

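Two blue combs look alike: A at top (423,250) / side (404,322), and B at top (238,374) / side (193,295). World −y, the robot's right, is to the right in the top image, so A is the one meant. I'll confirm with an enlarged crop, with the cradle beside it.

```bash
cat > h.py <<'E'
import numpy as np,cv2
def ray(c,p,z):
    R=np.array(c["R"]);t=np.array(c["t"]);o=-R.T@t
    d=R.T@np.array([(p[0]-c["cx"])/c["fx"],(p[1]-c["cy"])/c["fy"],1.])
    return o+d*(z-o[2])/d[2]
def proj(c,X):
    q=np.array(c["R"])@np.array(X)+np.array(c["t"]);return np.array([c["fx"]*q[0]/q[2]+c["cx"],c["fy"]*q[1]/q[2]+c["cy"]])
def tri(ca,pa,cb,pb):
    A=[];b=[]
    for c,p in((ca,pa),(cb,pb)):
        R=np.array(c["R"]);t=np.array(c["t"])
        for k,(f,cc) in enumerate((("fx","cx"),("fy","cy"))):
            u=(p[k]-c[cc])/c[f];A.append(R[k]-u*R[2]);b.append(u*t[2]-t[k])
    x=np.linalg.lstsq(np.array(A),np.array(b),rcond=None);return x[0]
def blobs(m,amin=15):
    n,l,s,ce=cv2.connectedComponentsWithStats(m.astype(np.uint8)*255);return [(s[i,4],ce[i].round(1),s[i,:4].tolist(),l==i) for i in range(1,n) if s[i,4]>=amin]
E
python3 - <<'E'
from h import *;import pickle
d=pickle.load(open("cam0.pkl","rb"))
def crop(n,x,y,w,h,s): return cv2.resize(d[n]["pixels"][y:y+h,x:x+w],None,fx=s,fy=s,interpolation=cv2.INTER_CUBIC)
a=np.hstack([crop("top",375,210,100,75,4),crop("top",172,230,100,75,4)])
b=np.hstack([crop("side",360,285,100,75,4),crop("side",215,175,100,75,4)])
b=np.clip(b.astype(float)*1.3,0,255).astype(np.uint8)
cv2.imwrite("pics/crop1.png",np.vstack([np.clip(a*1.5,0,255).astype(np.uint8),b]))
for n in d:
    hsv=cv2.cvtColor(d[n]["pixels"],cv2.COLOR_BGR2HSV);H,S,V=cv2.split(hsv)
    print(n)
    for nm,m in(("blue",(H>100)&(H<130)&(S>150)),("yellow",(H>15)&(H<35)&(S>150)&(V>60))):
        for a,c,bb,l in blobs(m):print(nm,a,c,bb)
E
```

```text
top
blue 1136 [423.5 250.2] [386, 235, 74, 29]
blue 1141 [236.8 375. ] [205, 348, 68, 54]
yellow 82 [185.1 257.5] [181, 252, 9, 13]
yellow 64 [267.8 276.8] [265, 271, 7, 13]
side
blue 1062 [191.2 293.8] [179, 263, 25, 60]
blue 1251 [405.5 324.2] [375, 298, 59, 57]
yellow 63 [238.2 187.3] [234, 183, 10, 10]
yellow 32 [239.4 195.7] [236, 193, 7, 7]
yellow 89 [273.5 235.8] [268, 229, 11, 15]
```

View pics/crop1.png

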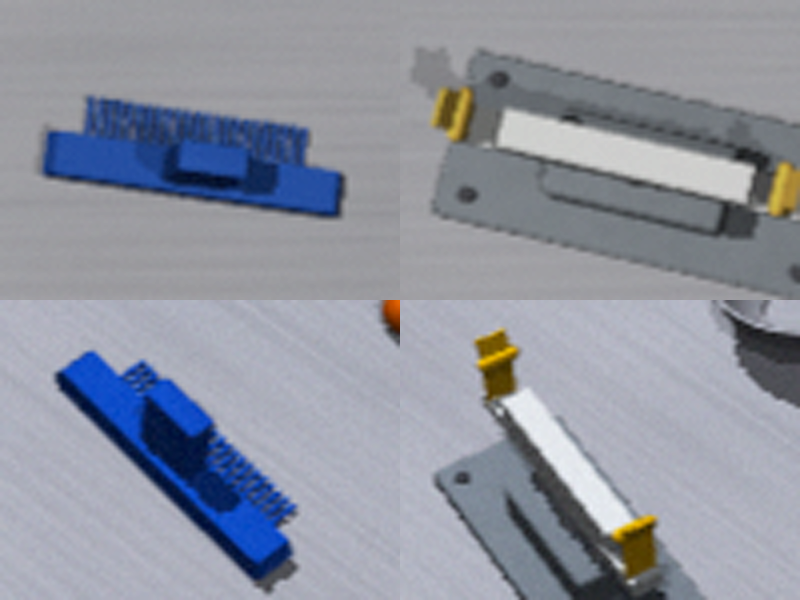

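The crop shows comb A (left panels), whole, with the grip top at about top (428,250), its spine ends at (386,248) and (460,258), and its teeth facing away from the robot. The right panels show the white cradle floor centred near top (228,269), with yellow clips at (185,257) and (268,277). Comb A is farthest right, so I'll measure it now.

```bash
python3 - <<'E'
from h import *;import pickle
d=pickle.load(open("cam0.pkl","rb"));T,S=d["top"],d["side"]
def pr(n,v):print(n,np.round(v,4))
# floor (white, z=.085): min-area rectangle in metric coordinates, both views
for n,box in(("top",(190,250,80,40)),("side",(235,195,50,55))):
    c=d[n];p=c["pixels"].astype(int);x,y,w,h=box
    m=np.zeros(p.shape[:2],bool);q=p[y:y+h,x:x+w];thr=cv2.threshold(q.min(2).astype(np.uint8),0,255,cv2.THRESH_OTSU)[0]
    m[y:y+h,x:x+w]=(q.min(2)>(150 if n=="top" else 190))&(np.ptp(q,axis=2)<25)
    b=max(blobs(m),key=lambda b:b[0]);ys,xs=np.nonzero(b[3])
    P=np.array([ray(c,(u,v),.085)[:2] for u,v in zip(xs,ys)])
    r=cv2.minAreaRect((P*1000).astype(np.float32));pr(n+" floor",[thr,b[0],*r[0],*r[1],r[2]]);pr(" px,mean",[*b[1],*P.mean(0)])
# clips
pr("clipL top z.1",ray(T,(185.1,257.5),.1));pr("clipR",ray(T,(267.8,276.8),.1))
a=ray(T,(185.1,257.5),.1)-ray(T,(267.8,276.8),.1);pr("len,yaw",[np.hypot(*a[:2]),np.arctan2(a[1],a[0])])
# comb
e1,e2=ray(T,(385.8,248.2),.008),ray(T,(460.5,258.2),.008);a=e1-e2
pr("comb mid",(e1+e2)/2);pr("len,yaw",[np.hypot(*a[:2]),np.arctan2(a[1],a[0])])
pr("grip top",ray(T,(428.2,249.8),.058))
pr("side ends",[*ray(S,(374.5,305.5),.008)[:2],*ray(S,(432,349),.008)[:2]])
pr("grip tri (top face)",tri(T,(428.2,249.8),S,(405,312.5)))
# metric min rect of top-mask bright-blue grip top?
for n in d:
    c=d[n];hsv=cv2.cvtColor(c["pixels"],cv2.COLOR_BGR2HSV);H,Sa,V=cv2.split(hsv)
    box=(375,225,95,50) if n=="top" else(365,290,80,75);x,y,w,h=box
    m=np.zeros(H.shape,bool);m[y:y+h,x:x+w]=((H>100)&(H<130)&(Sa>150))[y:y+h,x:x+w]
    ys,xs=np.nonzero(m);P=np.array([ray(c,(u,v),.016)[:2] for u,v in zip(xs,ys)])
    r=cv2.minAreaRect((P*1000).astype(np.float32));pr(n+" comb rect z16",[*r[0],*r[1],r[2]])
E
```

```text
Traceback (most recent call last):
ValueError: max() iterable argument is empty
```

```bash
cat > m.py <<'E'
from h import *;import pickle
d=pickle.load(open("cam0.pkl","rb"));T,S=d["top"],d["side"]
def pr(n,v):print(n,np.round(v,4))
for n,box in(("top",(190,250,80,40)),("side",(235,195,50,55))):
    c=d[n];x,y,w,h=box;q=c["pixels"][y:y+h,x:x+w].astype(int)
    lo=q.min(2).astype(np.uint8);pk=np.percentile(lo,97)
    m=np.zeros(c["pixels"].shape[:2],bool);m[y:y+h,x:x+w]=(lo>pk*.85)&(np.ptp(q,axis=2)<35)
    b=max(blobs(m),key=lambda b:b[0]);ys,xs=np.nonzero(b[3])
    P=np.array([ray(c,(u,v),.085)[:2] for u,v in zip(xs,ys)])
    r=cv2.minAreaRect((P*1000).astype(np.float32));pr(n+" floor",[pk,b[0],*r[0],*r[1],r[2]]);pr(" px,mean",[*b[1],*P.mean(0)])
pr("clipL top z.1",ray(T,(185.1,257.5),.1));pr("clipR",ray(T,(267.8,276.8),.1))
a=ray(T,(185.1,257.5),.1)-ray(T,(267.8,276.8),.1);pr("len,yaw",[np.hypot(*a[:2]),np.arctan2(a[1],a[0])])
e1,e2=ray(T,(385.8,248.2),.008),ray(T,(460.5,258.2),.008);a=e1-e2
pr("comb mid",(e1+e2)/2);pr("len,yaw",[np.hypot(*a[:2]),np.arctan2(a[1],a[0])])
pr("grip top",ray(T,(428.2,249.8),.058))
pr("side ends",[*ray(S,(374.5,305.5),.008)[:2],*ray(S,(432,349),.008)[:2]])
pr("grip tri (top face)",tri(T,(428.2,249.8),S,(405,312.5)))
E
python3 m.py
```

```text
top floor [137.     571.     510.1726 169.4934 117.7601  17.1554  76.6825]
 px,mean [2.276e+02 2.685e+02 5.101e-01 1.697e-01]
side floor [176.     300.     512.4533 169.4767 118.2093  17.1243  76.1096]
 px,mean [2.565e+02 2.144e+02 5.121e-01 1.681e-01]
clipL top z.1 [0.5287 0.2461 0.1   ]
clipR [0.4924 0.0936 0.1   ]
len,yaw [0.1567 1.3374]
comb mid [ 0.5508 -0.215   0.008 ]
len,yaw [0.1531 1.4338]
grip top [ 0.5493 -0.2141  0.058 ]
side ends [ 0.5495 -0.1436  0.5484 -0.2911]
grip tri (top face) [ 0.5505 -0.2153  0.0549]
```

```bash
cat >> h.py <<'E'
from scipy.spatial.transform import Rotation as Ro
def rot(a):
    y=np.array([np.cos(a),np.sin(a),0]);z=np.array([0,0,-1.]);return Ro.from_matrix(np.c_[np.cross(y,z),y,z]).as_rotvec()
E
python3 - <<'E'
from h import *;from workcell import bot
best=None
for k in(0,np.pi):
    qa=bot.inverse_kinematics([.5503,-.215,.22],rot(1.4338+k));qb=bot.inverse_kinematics([.511,.1695,.22],rot(1.3365+k))
    print(k,np.round(qa,2) if qa is not None else None,np.round(qb,2) if qb is not None else None)
    if qa is not None and qb is not None:
        s=max(abs(qa[5]),abs(qb[5]))
        if best is None or s<best[0]:best=(s,k)
k=best[1];print("k",k)
bot.goto([.5503,-.215,.22],rot(1.4338+k))
print(bot.current_ee_pos(),bot.current_clock(),bot.current_contact_force())
bot.line_to([.5503,-.215,.06],max_speed=.15)
bot.line_to([.5503,-.215,.021],max_speed=.04)
print(bot.current_ee_pos(),bot.current_contact_force())
for n in("top","side"):cv2.imwrite(f"pics/{n}1.png",bot.read_camera(n)["pixels"])
bot.set_gripper(0.,50)
print(bot.current_opening(),bot.current_grip_force(),bot.current_contact_force(),bot.current_clock())
E
```

```text
0 [-0.58  0.2   1.54  0.    1.4  -2.01] [ 0.1   0.06  1.69 -0.    1.39 -1.24]
3.141592653589793 [-0.58  0.2   1.54 -0.    1.4   1.13] [ 0.1   0.06  1.69 -0.    1.39  1.9 ]
k 3.141592653589793
[ 0.5505508  -0.214241    0.21999317] 3.075 [-0.38856676  0.39922726  0.17056268]
[ 0.55056965 -0.21515189  0.02134081] [ 0.78957819  0.07448673 -0.25176019]
0.3651485945177934 49.99993085861206 [ 0.67993281 -0.32974245  0.20360474] 6.425
```

```bash
python3 - <<'E'
from h import *;from workcell import bot;import pickle
a=1.3365+np.pi
bot.line_to([.5503,-.215,.2],max_speed=.15)
bot.goto([.511,.1695,.2],rot(a))
bot.line_to([.511,.1695,.15],max_speed=.1)
bot.hold(.2)
print(bot.current_ee_pos(),bot.current_opening(),bot.current_grip_force(),bot.current_contact_force(),bot.current_clock())
d={n:bot.read_camera(n) for n in("top","side")};pickle.dump(d,open("cam2.pkl","wb"))
def crop(n,x,y,w,h,s): return cv2.resize(d[n]["pixels"][y:y+h,x:x+w],None,fx=s,fy=s,interpolation=cv2.INTER_CUBIC)
cv2.imwrite("pics/crop2.png",np.clip(np.hstack([crop("top",160,215,133,200,3),crop("side",190,110,133,200,3)])*1.4,0,255).astype(np.uint8))
E
```

```text
[0.51166678 0.16956194 0.15095884] 0.36791444244319765 49.999730587005615 [ 0.58080607  0.06281657 -0.97592883] 10.0583
```

View pics/crop2.png

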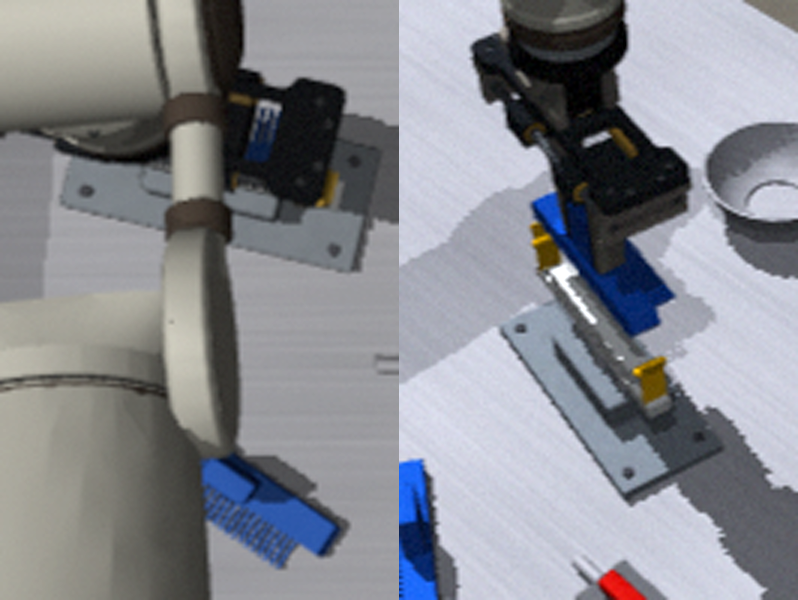

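The left panel (top) shows the gripper hiding most of the comb. The right panel (side) shows the comb held level and parallel over the cradle, with its near end at about side (403,220) and its far end at about (371,178). I'll compare the projected comb edges with the mask numerically.

```bash
python3 - <<'E'
from h import *;import pickle
d=pickle.load(open("cam2.pkl","rb"));c=d["side"]
H,S,V=cv2.split(cv2.cvtColor(c["pixels"],cv2.COLOR_BGR2HSV))
m=((H>100)&(H<130)&(S>130)&(V>40));b=max([b for b in blobs(m) if 220<b[1][0]<330 and b[1][1]<260],key=lambda b:b[0])
ct=cv2.findContours(b[3].astype(np.uint8),0,2)[0][0]
print("mask",b[1],b[2],cv2.approxPolyDP(ct,1.5,True)[:,0].tolist())
y=np.array([np.cos(1.3365),np.sin(1.3365),0]);x=np.array([y[1],-y[0],0]);z=np.array([0,0,1.])
o=np.array([.5117,.1696,.151-.021])
for n,p in{"far top teethless":(-11,71.4,16),"far edge":(-11,76,8),"far bot":(-11,71.4,0),"near top":(-11,-71.4,16),"near edge":(-11,-76,8),"near bot":(-11,-71.4,0),"near +x bot":(11,-71.4,0),"near+x edge":(11,-76,8),"near+x top":(11,-71.4,16)}.items():
    print(n,proj(c,o+(x*p[0]+y*p[1]+z*p[2])/1000).round(1))
E
```

```text
mask [259.8 200.8] [235, 174, 47, 48] [[236, 176], [236, 182], [265, 220], [268, 221], [275, 218], [275, 212], [281, 208], [266, 190], [266, 197], [256, 201], [253, 198], [252, 189], [248, 187], [251, 186], [248, 186], [247, 190], [245, 188], [242, 174]]
far top teethless [232.9 176.8]
far edge [232.4 178.2]
far bot [233.8 182.1]
near top [265.5 217.2]
near edge [266.9 221.2]
near bot [266.  222.5]
near +x bot [275.3 218.2]
near+x edge [276.2 216.9]
near+x top [274.8 212.9]
```

```bash
cat > press.py <<'E'
from h import *;from workcell import bot
X,Y=.5112,.1695
bot.line_to([X,Y,.128],max_speed=.06);bot.hold(.2)
f0=np.array(bot.current_contact_force());print("f0",f0.round(2),bot.current_ee_pos())
z=.128;pk=0;snap=False;prev=0
while z>.0925:
    z-=.0005;bot.line_to([X,Y,z],max_speed=.01)
    f=np.array(bot.current_contact_force())-f0
    print(f"{z:.4f} {bot.current_ee_pos()[2]:.4f}",f.round(1),np.round(bot.current_ft_torque(),2))
    pk=max(pk,f[2])
    if pk>5 and f[2]<pk-2.5: snap=True;break
    if f[2]>17: break
print("snap",snap,"peak",pk,bot.current_clock(),bot.current_opening())
E
python3 press.py
```

```text
f0 [ 0.17  0.48 -1.93] [0.51154717 0.16954665 0.12842631]
0.1275 0.1276 [-0.  -0.7  1.5] [ 0.06  0.13 -0.06]
0.1270 0.1269 [-0.2 -0.9  1.6] [0.02 0.15 0.05]
0.1265 0.1264 [-0.3 -0.   1.5] [ 0.03  0.15 -0.03]
0.1260 0.1259 [-0.6 -1.3  1.7] [0.09 0.11 0.09]
0.1255 0.1255 [-0.2  0.   1.8] [-0.03  0.17 -0.03]
0.1250 0.1249 [ 1.2 -0.6  0.6] [ 0.03  0.13 -0.03]
0.1245 0.1245 [-0.3 -1.3  0.9] [0.   0.13 0.02]
0.1240 0.1239 [ 0.5 -0.4  1. ] [-0.03  0.21  0.03]
0.1235 0.1234 [-0.   0.2  0.5] [0.04 0.17 0.02]
0.1230 0.1230 [ 0.2 -0.4  0.9] [-0.    0.16 -0.02]
0.1225 0.1225 [-0.7 -1.   1. ] [-0.01  0.18  0.01]
0.1220 0.1219 [0.3 0.4 1.5] [0.01 0.18 0.04]
0.1215 0.1215 [-0.6 -0.8  0.9] [-0.01  0.17 -0.  ]
0.1210 0.1210 [-0.2 -0.8  0.9] [-0.12  0.19  0.01]
0.1205 0.1205 [-0.4 -0.9  1.4] [-0.11  0.15 -0.03]
0.1200 0.1200 [ 0.4 -1.6  2. ] [-0.11  0.21 -0.05]
0.1195 0.1196 [-1.  -2.3  3.2] [-0.19  0.28 -0.01]
0.1190 0.1190 [-0.6 -1.6  3.5] [-0.2   0.26  0.03]
0.1185 0.1186 [-0.7 -3.4  3.6] [-0.24  0.24 -0.02]
0.1180 0.1180 [-0.3 -2.2  2.9] [-0.24  0.21  0.  ]
0.1175 0.1175 [-1.3 -2.4  4.2] [-0.32  0
[... 1257 characters left out ...]
.4  9.9] [-0.16  0.32  0.05]
0.1045 0.1054 [-1.1 -2.2 10.1] [-0.11  0.25  0.04]
0.1040 0.1049 [-2.  -1.8 11. ] [-0.16  0.36  0.05]
0.1035 0.1045 [-1.2 -2.2 10.4] [-0.16  0.4   0.06]
0.1030 0.1041 [-0.8 -2.1 10.9] [-0.17  0.36  0.02]
0.1025 0.1036 [-0.6 -2.  11.7] [-0.14  0.34  0.01]
0.1020 0.1032 [-0.7 -1.8 11.7] [-0.21  0.32  0.01]
0.1015 0.1027 [-1.3 -2.5 11.4] [-0.19  0.31  0.06]
0.1010 0.1023 [-1.7 -2.6 11.6] [-0.16  0.33  0.08]
0.1005 0.1018 [-0.8 -2.3 11. ] [-0.18  0.37  0.1 ]
0.1000 0.1014 [-1.2 -2.3 12.8] [-0.17  0.36  0.04]
0.0995 0.1009 [-1.2 -2.  11.7] [-0.17  0.35  0.05]
0.0990 0.0994 [ 2.1 -1.5  7. ] [-0.24 -0.28 -0.02]
snap True peak 12.77337130706529 25.375 0.36878041696968733
```

Clear snap: the force fell from about 11 N to 6 N at TCP z 0.099, which agrees with home at about −7 mm. I'll ease to neutral and look.

```bash
python3 - <<'E'
from h import *;from workcell import bot;import pickle
bot.line_to([.5112,.1695,.1045],max_speed=.02);bot.hold(.3)
print(bot.current_ee_pos(),np.mean([(bot.hold(.02),bot.current_contact_force())[1] for _ in range(8)],axis=0).round(2),bot.current_ft_torque(),bot.current_clock())
d={n:bot.read_camera(n) for n in("top","side")};pickle.dump(d,open("cam3.pkl","wb"))
c=d["side"]["pixels"][165:265,215:315]
cv2.imwrite("pics/crop3.png",np.clip(cv2.resize(c,None,fx=6,fy=6,interpolation=cv2.INTER_CUBIC)*1.4,0,255).astype(np.uint8))
E
```

```text
[0.51109067 0.16947624 0.10432125] [ 3.47 -1.68  0.48] [-0.18759116 -0.5250736  -0.07217239] 26.2333
```

View pics/crop3.png

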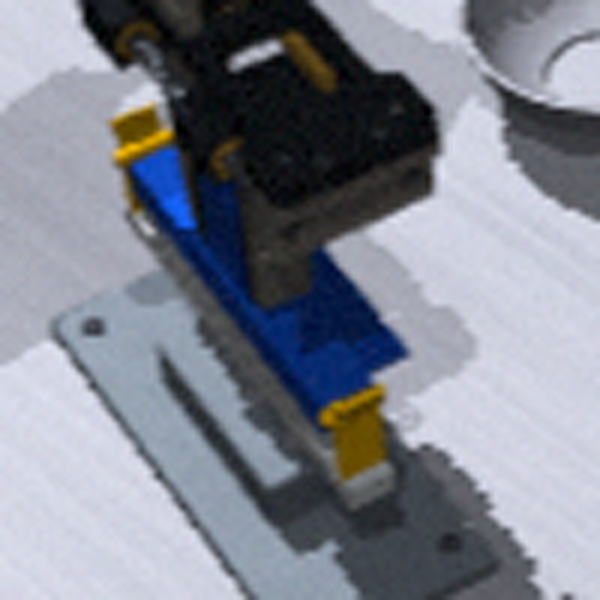

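Both clip noses, at crop (145,145) and (353,405), sit above the comb's ends, and the spine lies flush along the cradle floor, so it is home. Now the tug.

```bash
python3 - <<'E'
from h import *;from workcell import bot;import pickle
def F(): return np.mean([(bot.hold(.02),bot.current_contact_force())[1] for _ in range(6)],axis=0).round(2)
for z in(.106,.108,.110,.1115,.1128):
    bot.line_to([.5112,.1695,z],max_speed=.015);print(z,np.round(bot.current_ee_pos(),4),F())
bot.hold(.4)
c=bot.read_camera("side");pickle.dump(c,open("cam4.pkl","wb"))
p3=pickle.load(open("cam3.pkl","rb"))["side"]
def yl(c):
    H,S,V=cv2.split(cv2.cvtColor(c["pixels"],cv2.COLOR_BGR2HSV));m=(H>15)&(H<35)&(S>150)&(V>60)
    return [(b[0],b[1].tolist()) for b in blobs(m) if 215<b[1][0]<315 and 165<b[1][1]<265]
print(yl(p3),yl(c),bot.current_clock())
E
```

```text
0.106 [0.5108 0.1695 0.1057] [ 2.51 -2.09 -0.28]
0.108 [0.5107 0.1695 0.1077] [ 1.77 -1.78 -2.1 ]
0.11 [0.5107 0.1695 0.1097] [ 0.93 -1.56 -3.27]
0.1115 [0.5107 0.1695 0.1112] [-0.06 -1.79 -4.56]
0.1128 [0.5107 0.1695 0.1125] [-0.38 -1.11 -5.84]
[(np.int32(55), [237.6, 187.2]), (np.int32(98), [273.9, 236.5])] [(np.int32(58), [237.5, 184.4]), (np.int32(101), [273.7, 234.0])] 28.6
```

The force slope is 0.8 N/mm and the clips rose about 2.7 px, so the cradle is up about 6 mm and holding. I'll ease it down and release.

```bash
python3 - <<'E'
from h import *;from workcell import bot;import pickle
bot.line_to([.5112,.1695,.106],max_speed=.015);bot.hold(.3)
print(bot.current_ee_pos(),bot.current_contact_force())
bot.set_gripper(.6,10);bot.hold(.3)
print(bot.current_opening(),bot.current_grip_force(),bot.current_contact_force())
bot.line_to([.5112,.1695,.17],max_speed=.05)
bot.line_to([.5112,.1695,.25],max_speed=.15)
bot.goto([.45,-.15,.3],rot(1.3365+np.pi));bot.hold(.5)
d={n:bot.read_camera(n) for n in("top","side")};pickle.dump(d,open("cam5.pkl","wb"))
def crop(n,x,y,w,h,s): return cv2.resize(d[n]["pixels"][y:y+h,x:x+w],None,fx=s,fy=s,interpolation=cv2.INTER_CUBIC)
cv2.imwrite("pics/crop5.png",np.clip(np.hstack([crop("top",170,215,130,130,3),crop("side",195,145,130,130,3)])*1.4,0,255).astype(np.uint8))
for n in d:
    H,S,V=cv2.split(cv2.cvtColor(d[n]["pixels"],cv2.COLOR_BGR2HSV));m=(H>15)&(H<35)&(S>150)&(V>60)
    print(n,[(int(b[0]),b[1].tolist()) for b in blobs(m)])
print(bot.current_clock())
E
```

```text
[0.51140841 0.16953449 0.10618359] [-2.63076972 -0.9621752  -1.31315403]
0.5993560405979341 0.0 [-0.33288162 -0.21825286  0.05917792]
top [(79, [184.1, 257.2]), (73, [267.9, 276.7])]
side [(56, [237.9, 186.7]), (42, [377.9, 201.1]), (91, [273.8, 235.6])]
34.2667
```

View pics/crop5.png

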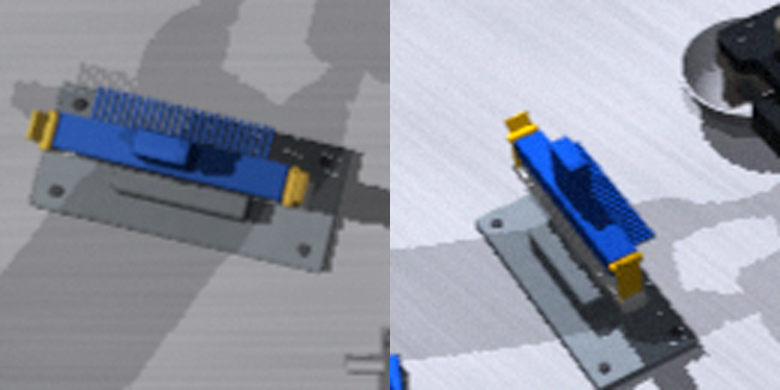

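The comb sits under both clips, flat and square, with the grip top at about top (224,263). A quick numeric check of its centring, then I'll hand in.

```bash
python3 - <<'E'
from h import *;from workcell import bot;import pickle
T=pickle.load(open("cam5.pkl","rb"))["top"]
g=ray(T,(170+163/3,215+147/3),.143)
# comb spine ends at spine-top height 0.101, y-line between clips
a=ray(T,(170+53/3,215+132/3),.101);b=ray(T,(170+286/3,215+184/3),.101)
yv=(a-b)[:2];yaw=np.arctan2(yv[1],yv[0]);y=np.array([np.cos(1.3365),np.sin(1.3365)]);x=np.array([y[1],-y[0]])
e=g[:2]-[.511,.1695];print("grip off x,y",e@x,e@y,"yaw err",yaw-1.3365,"mid off",((a+b)[:2]/2-[.511,.1695])@x)
if abs(e@x)<.006 and abs(e@y)<.005: print(bot.job_done())
E
```

```text
grip off x,y -0.0002727050094750738 -0.0022341682973071 yaw err 0.010632483927300429 mid off -0.0015194257211029376
the job is handed in; nothing more can be done
None
```

The comb is snapped fully home in the cradle, the tug lifted the cradle about 6 mm with the clips holding, and the comb is released; I handed the job in at about 34 s, with the final picture putting its grip within about 2.5 mm of centre.

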